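# Offer up the fixture's top plate over its dowels

### The arm

A 6-joint arm with a two-finger parallel gripper is mounted at the origin on a cart in front of the work surface, level with it; the furniture and walls round the work are solid. World frame = base frame: x ahead of the robot, y to its left, z up, the work surface at z = 0. Lengths are in m, angles in rad, forces in N, time in s.
With the tool pointing down it reaches from about 0.275 to 1 m from the base axis. Payload 8.4 kg.
Tool frame: the origin (TCP) lies on the centre line of the jaws, within the pads' length; the fingertips stand 11 mm ahead of it and the grasp point (between the pads) lies 8 mm behind it; z points along the fingers, y is the line along which they close (so a half turn about z gives the same grasp; the last joint's range is limited). The gripper opens to 85 mm and grips with 20 to 120 N. Pads are 22 mm wide; open, the fingers measure 114 mm over their backs; the gripper's body (76 mm by 85 mm) begins 54 mm behind the grasp point. The pads swing forward as they close: fully open they stand 13 mm farther back than shut.
Start: joints at [1.213, 0.353, 1.633, -0, 1.155, -0.002], TCP at [0.218, 0.586, 0.242] pointing down, gripper open.
Joint ranges: [-2.63, 2.63], [-0.92, 2.1], [0.06, 2.66], [-1.3, 4.44], [0, 2.69], [-3.02, 3.02]. Speed limits (rad/s): [2.22, 2.22, 2.79, 3.14, 3.14, 3.14].

### API

Orientations are given as a unit quaternion [x, y, z, w].
In Python, from cell import status, capture, camera_params, order gives the robot as it stands.
- The arm moves only by the tool apply_moves, never from a script. Its argument "commands" is a list of rows, each a list of 5 numbers: the shift along the tool's x, y, z as a fraction of full scale, then the turn about the tool's z as a fraction of full scale, then the gripper command: -1 is fully open, 1 is shut, values between are in proportion. In form: [[tx, ty, tz, yaw, gripper], ...]. A call has 1 to 12 rows; each row is the pose to reach, as a shift and turn from the pose commanded when the call began, along the tool's axes at that moment; what a row does not reach only later rows make up. Full scale, the value 1, is 30 cm for a shift and 0.5 rad for a turn. A row lasts 1/10 s, in which the tool goes at most 50 mm and 8.59 degrees, less where a joint would pass 70% of its speed; a pose out of reach is approached as far as the arm can. A call with a number of a shift or a turn outside -1 to 1 is refused whole. A call with a gripper value outside its range is refused whole. The fingers move at their own pace and stop on an object; the grip force is fixed at half the most. Time passes only in rows, so rows that repeat a pose let the fingers close. It gives the time, the measured TCP pose, the force, the opening and the grip force at its end, in the units of the state.
- status.get_obs(): the state, without advancing time (a new reading comes with each control period).
- capture(name): name is "side" or "top" or "wrist"; returns the picture (420x560x3 uint8, red, green, blue); there is no depth.
- camera_params(name): a dict with "fx", "fy", "cx", "cy" (pixels), "k1" (the pictures are not rectified: a ray, as slopes to the right and down, at radius r is drawn at 1 + k1 r^2 times it, then the intrinsics apply), "rvec" (rotation vector, rad) and "tvec" (3), from world to camera coordinates, as OpenCV has them; the wrist camera has in their place "mount" (4x4, takes a point from camera to tool coordinates, whose origin is the TCP and whose axes are the flange's). Camera axes: x right, y down, z forward; pixel columns grow to the right and rows downward; lengths in m; the calibration is good to about 2 mm. A picture is of the moment at which its call begins: read the wrist's pose just before it. camera_params takes no time and is no camera call.
- order.sign_off(): hands the job in; it is judged then, once.
The state is a dict: "time_s": time; "joints": joint angles; "dq": joint speeds; "joint_torque": joint torques, N m; "position": TCP position; "ee_rot": TCP orientation; "force": force on the tool from outside, world axes, zero at the start; "ft_torque": the same for the moment, N m; "opening": opening from 0.0 (shut) to 1.0 (fully open); "grip_force": force on a finger pad.
Only numpy, scipy, OpenCV 4.12 (cv2) and the standard library are available. Lean on these libraries where they do the work, as an engineer would, in place of code of your own. Each camera call takes 0.05 s, during which the arm holds its last target. There are 200 camera calls.

### The job

Sweep the wood chips off the fixture base with the beech block, using the block and not the fingers, and set the block down on the bench clear of the base. Then take the aluminium top plate by its handle, carry it over the rip fence and hold it level about a centimetre above the tips of the two dowels, its round hole over the thick dowel and its slot over the thin one, without it ever touching the base or the dowels. Finish still holding it there for me to press home by hand; do not knock the rip fence, and leave the pencil, the star knob and the blue screwdriver where they lie.

Things in the scene. Friction and masses are not known exactly. Their poses are not given: they have to be found in the camera images.
- fixture_base: dark steel plate 160 x 120 x 20 mm fixed on the bench; origin at the centre of its underside, x along its length, y along its width, z up. Its flat top is 20 mm above the bench. On its centre line two steel dowels with tapered tips rise 25 mm above the top: a thick one (12 mm) at x = -58 mm, a thin one (8 mm) at x = +58 mm. Screw heads are flush
- thick_dowel_tip (a point): tip of the thick dowel (12 mm diameter), 45 mm above the bench
- thin_dowel_tip (a point): tip of the thin dowel (8 mm diameter), 45 mm above the bench
- top_plate: loose aluminium plate 150 x 64 x 10 mm, 0.25 to 0.42 kg, flat on the bench right of the rip fence; origin at the centre of its underside, x along its length, z up. Round hole (13 mm) at x = -58 mm, slot (14.5 x 9 mm) at x = +58 mm. In its middle, over the centre of mass, a black handle bar 92 mm long (x), 18 mm wide (y), 28 to 46 mm above the underside, on two posts 68 mm apart
- round_hole (a point): centre of the round hole at the plate's underside
- slot_hole (a point): centre of the slot at the plate's underside
- handle (a point): middle of the handle bar, 37 mm above the plate's underside
- beech_block: loose plain beech block 70 x 38 x 16 mm that stands on its long narrow edge (70 x 16 mm footprint, 38 mm high) on the bench to the left; its own y runs along the 70 mm length, its own z along the 16 mm thickness (both level at the start), its own x is upright along the 38 mm
- block_middle (a point): middle of the beech block, 19 mm above the bench while it stands on its long edge
- chip_a: loose beech chip about 24 x 12 x 6 mm lying on the middle of the fixture base between the dowels; origin at the middle of its underside
- chip_b: another such chip, about 21 x 15 x 5 mm
- chip_c: another such chip, about 22 x 10 x 7 mm
- fence_top (a point): point on top of the rip fence, a long steel rail 57 mm wide and 44 mm high (above the bench) that runs away from the robot along x, from x = 0.34 m on, between the top plate (right) and the fixture base (left); the point lies over its centre line, its x axis points right (to -y). The rail slides sideways at the slightest push
- carpenter_pencil: flat red carpenter's pencil 178 mm long, 8 mm high, lying on the brown insert behind the fixture base; leave it
- star_knob_a: black star knob with a stud, 36 mm wide, 40 mm high, standing right of the rip fence behind the top plate; leave it
- screwdriver_b: blue-handled screwdriver 186 mm long, 27 mm high, lying right of the flat grey tin box; leave it

How it is judged:
By the outcome, as a careful person would: the job done as asked, in the order asked, and still so for the second after the job is handed in, while the arm keeps its last pose, push and grip.
It also fails if it takes over 69 s, if anything falls off the work surface, if the arm or the gripper's body presses on something with over 40 N, if the wrist force passes 120 N, or if a joint passes its speed limit or range.

## Working session

There is one attempt and no reset: what is moved stays moved. The work goes in short steps, Python scripts to look and compute and a tool call to move; the robot and the scene stay as the last step left them, time stands still between calls to the robot, and variables do not carry over. Pictures are saved under pics/ and viewed, at most 10 in all, crops included, and the job is handed in when it is done.

Besides the shell and the picture viewer there is one more tool, called after "Request:" as name([rows], argument=value, ...), one row to a line, values as JSON. apply_moves: Moves the arm, as the interface text tells. Shift numbers are shares of 30 cm and turn numbers shares of 0.5 rad, none past 1 either way. Its arguments: {"type":"object","properties":{"commands":{"type":"array"}},"required":["commands"]}

```bash
mkdir -p pics; ls; cat > h.py <<'E'
import numpy as np, cv2
from scipy.spatial.transform import Rotation as R
from cell import status, capture, camera_params, order
def save(n,f):
    o=status.get_obs(); im=capture(n); cv2.imwrite(f,im[:,:,::-1]); return o,im
def cam(n,o=None):
    p=camera_params(n)
    if 'mount' in p:
        o=o or status.get_obs(); T=np.eye(4); q=np.array(o['ee_rot'])
        T[:3,:3]=R.from_quat(q).as_matrix() if q.size==4 else q.reshape(3,3)
        T[:3,3]=o['position']; M=T@np.array(p['mount']); Rw,c=M[:3,:3],M[:3,3]
    else:
        Rm=R.from_rotvec(np.ravel(p['rvec'])).as_matrix(); Rw=Rm.T; c=-Rm.T@np.ravel(p['tvec'])
    return p,Rw,c
def ray(C,u,v):
    p,Rw,c=C; x=np.array([(u-p['cx'])/p['fx'],(v-p['cy'])/p['fy']]); y=x.copy()
    for _ in range(20): y=x/(1+p['k1']*(y@y))
    return c,Rw@np.array([y[0],y[1],1.])
def atz(C,u,v,z):
    c,d=ray(C,u,v); return c+d*(z-c[2])/d[2]
def tri(*obs):
    A=np.zeros((3,3));b=np.zeros(3)
    for C,u,v in obs:
        c,d=ray(C,u,v); d=d/np.linalg.norm(d); P=np.eye(3)-np.outer(d,d); A+=P;b+=P@c
    return np.linalg.solve(A,b)
def proj(C,X):
    p,Rw,c=C; q=Rw.T@(np.array(X)-c); x=q[:2]/q[2]; x=x*(1+p['k1']*(x@x)); return np.array([p['fx']*x[0]+p['cx'],p['fy']*x[1]+p['cy']])
E
python3 - <<'E'
from h import *
a=save('top','pics/top0.png');b=save('side','pics/side0.png');save('wrist','pics/w0.png')
o=a[0];print({k:o[k] for k in('time_s','position','ee_rot','force','opening')})
for n in('top','side','wrist'):
    C=cam(n,o);print(n,C[2],C[1][:,2],C[0]['fx'])
im=np.hstack([cv2.imread('pics/top0.png')]);
E
```

```text
pics
{'time_s': 0.0, 'position': array([0.21756782, 0.58542387, 0.24153825]), 'ee_rot': array([ 1.76971152e-01,  9.84215774e-01, -7.08547376e-04, -1.37709559e-04]), 'force': array([-0.41245442, -0.42922241, -1.09257683]), 'opening': 1.0000235839976008}
top [ 0.46161576 -0.09346612  1.08299045] [ 0.08611097 -0.0323957  -0.99575872] 390.8765659996438
side [ 0.33201121 -0.7350872   0.65458672] [ 0.2388865   0.70299941 -0.66986944] 380.61457437571755
wrist [0.14844721 0.61227793 0.37420866] [ 0.26825382 -0.10108166 -0.95803047] 320.2332017602305
```

View pics/top0.png

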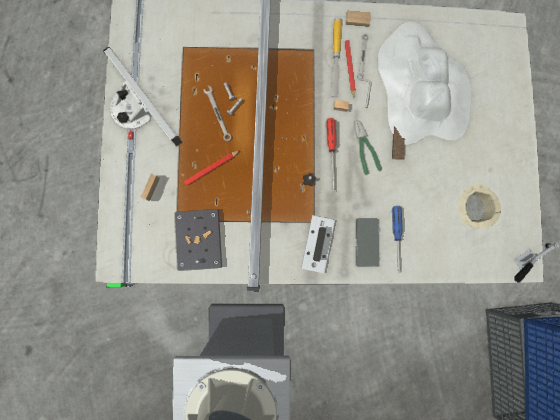

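View pics/side0.png

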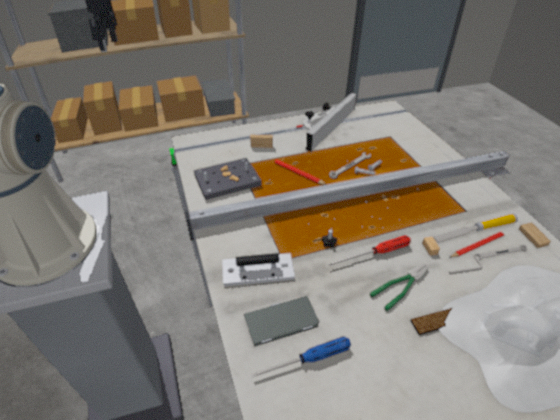

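View pics/w0.png

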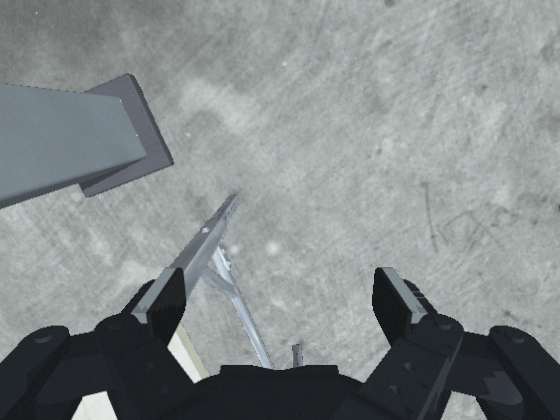

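The top view shows the base with its chips at about (198,240), block (149,186), plate with handle (319,244), fence (258,150), pencil (212,167) and knob (310,179). In the side view the base is at (227,178), block (261,142), handle (258,259). The wrist view sees only floor and the cart.

```bash
python3 - <<'E'
from h import *
np.set_printoptions(precision=4,suppress=True)
T=cam('top');S=cam('side')
print('block tri',tri((T,151,184),(S,261,138)))
print('handle tri',tri((T,320,243),(S,258,259)))
for n,z in (((176,211),.02),((217,209),.02),((221,269),.02),((177,270),.02),((149,186),.019),((320,243),.037),((313,217),.01),((335,219),.01),((326,273),.01),((303,270),.01),((252,285),.044),((260,285),.044),((261,150),.044),((310,180),.02)): print(n,atz(T,*n,z))
t=cv2.imread('pics/top0.png');s=cv2.imread('pics/side0.png')
def crop(i,u,v,w,h): return cv2.resize(i[v:v+h,u:u+w],(400,300),interpolation=cv2.INTER_CUBIC)
cv2.imwrite('pics/c1.png',np.vstack([np.hstack([crop(t,125,165,140,105),crop(t,260,180,120,90)]),np.hstack([crop(s,185,120,100,75),crop(s,210,240,100,75)])]))
E
```

```text
block tri [0.6152 0.2209 0.0344]
handle tri [ 0.4642 -0.2367  0.0408]
(176, 211) [0.5469 0.1534 0.02  ]
(217, 209) [0.5535 0.042  0.02  ]
(221, 269) [0.3915 0.0281 0.02  ]
(177, 270) [0.3877 0.1465 0.02  ]
(149, 186) [0.615  0.2302 0.019 ]
(320, 243) [ 0.4634 -0.237   0.037 ]
(313, 217) [ 0.5349 -0.2213  0.01  ]
(335, 219) [ 0.5299 -0.2825  0.01  ]
(326, 273) [ 0.3816 -0.2573  0.01  ]
(303, 270) [ 0.3896 -0.194   0.01  ]
(252, 285) [ 0.3519 -0.0566  0.044 ]
(260, 285) [ 0.352  -0.0777  0.044 ]
(261, 150) [ 0.7129 -0.0762  0.044 ]
(310, 180) [ 0.6365 -0.2119  0.02  ]
```

View pics/c1.png

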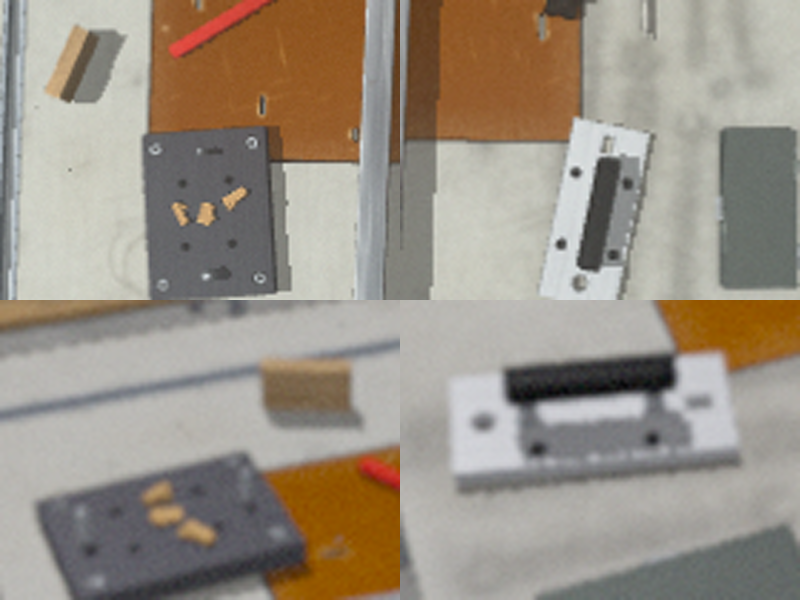

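The montage gives the base yaw as about +0.06, with the thick dowel nearest the robot. The plate yaw is about -0.17 with its round hole near. The block stands with a yaw of about -0.45. I'll move over the block and base for a closer wrist view.

```bash
cat >> h.py <<'E'
def goto(x,y,z,ty):
    """print shares to bring TCP to x,y,z with tool-y axis at world yaw ty"""
    o=status.get_obs(); Rm=R.from_quat(o['ee_rot']).as_matrix()
    d=Rm.T@(np.array([x,y,z])-o['position'])
    cur=np.arctan2(Rm[1,1],Rm[0,1]); w=-((ty-cur+np.pi/2)%np.pi-np.pi/2)
    print('pos',np.round(o['position'],4),'yaw',round(cur,4),'tilt',np.round(Rm[:,2],4),'shares',np.round(d/.3,4),round(w/.5,4),'rad',round(w,3))
E
python3 -c "
from h import *
goto(.57,.19,.22,1.12)"
```

```text
pos [0.2176 0.5855 0.2417] yaw 1.215 tilt [-4.e-04 -1.e-03 -1.e+00] shares [-1.5603 -0.8265  0.0733] 0.19 rad 0.095
```

Request:
apply_moves([
  [-0.78,-0.41,0.04,0.19,-1],
  [-0.78,-0.41,0.04,0.19,-1],
  [-0.78,-0.41,0.04,0.19,-1],
  [-0.78,-0.41,0.04,0.19,-1],
  [-0.78,-0.41,0.04,0.19,-1],
  [-0.78,-0.41,0.04,0.19,-1],
  [-0.78,-0.41,0.04,0.19,-1],
])

```text
time_s: 0.85
position: [0.3953, 0.3875, 0.2301]
ee_rot: [0.225, 0.974, -0.0, -0.0]
force: [-0.7, 0.7, 0.8]
opening: 0.998
grip_force: 0.0
```

```bash
python3 -c "
from h import *
goto(.57,.19,.22,1.12)"
```

```text
pos [0.3953 0.3875 0.2301] yaw 1.1167 tilt [-3.e-04 -5.e-04 -1.e+00] shares [-0.8119 -0.3361  0.0338] -0.0065 rad -0.003
```

Request:
apply_moves([
  [-0.81,-0.34,0.03,0,-1],
  [-0.81,-0.34,0.03,0,-1],
  [-0.81,-0.34,0.03,0,-1],
  [-0.81,-0.34,0.03,0,-1],
  [-0.81,-0.34,0.03,0,-1],
  [-0.81,-0.34,0.03,0,-1],
  [-0.81,-0.34,0.03,0,-1],
  [-0.81,-0.34,0.03,0,-1],
])

```text
time_s: 1.65
position: [0.5677, 0.1928, 0.221]
ee_rot: [0.223, 0.975, 0.0, -0.001]
force: [0.5, 0.6, 0.4]
opening: 1.0
grip_force: 0.0
```

```bash
python3 - <<'E'
from h import *
import pickle
o,im=save('wrist','pics/w1.png'); pickle.dump(o,open('o1.pkl','wb'))
print(o['position'])
cv2.imwrite('pics/w1b.png',cv2.resize(im[:,:,::-1],(800,600),interpolation=cv2.INTER_CUBIC))
E
```

```text
[0.56765294 0.19276457 0.22102401]
```

View pics/w1b.png

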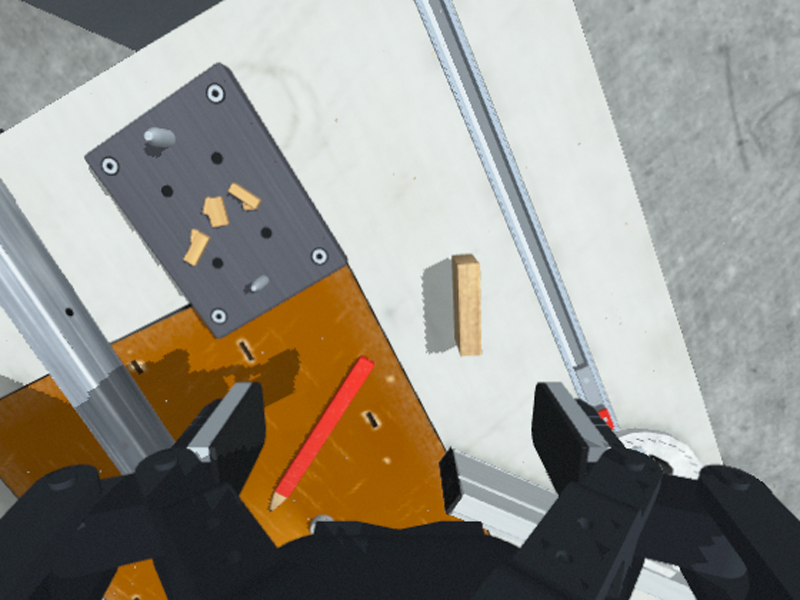

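The wrist view at 800 px shows the block top at about (470,310), base corners at (85,157), (220,63), (347,264) and (218,337), the thick dowel at (158,138), the thin one at (258,285), and chips from (197,247) to (245,195).

```bash
python3 - <<'E'
from h import *
import pickle
from scipy.optimize import least_squares
np.set_printoptions(precision=4,suppress=True)
o=pickle.load(open('o1.pkl','rb')); W=cam('wrist',o);T=cam('top');s=.7
c=[(85,157),(220,63),(347,264),(218,337)]
P=np.array([atz(W,u*s,v*s,.02) for u,v in c]);print(P)
print('sides',[np.linalg.norm(P[i]-P[(i+1)%4]) for i in range(4)])
m=np.array([(-80,-60),(-80,60),(80,60),(80,-60)])/1000
# order: near-right, near-left, far-left, far-right (x away)
f=lambda q:(m@np.array([[np.cos(q[2]),np.sin(q[2])],[-np.sin(q[2]),np.cos(q[2])]])+q[:2]-P[:,:2]).ravel()
r=least_squares(f,[.47,.09,.06]);print('base',r.x,r.fun)
x,y,a=r.x;ex=np.array([np.cos(a),np.sin(a)])
for d in(-.058,.058):
    b=np.array([x,y])+d*ex;print('dowel',b,'wrist800',proj(W,[*b,.045])/s,proj(W,[*b,.02])/s,'top',proj(T,[*b,.045]),proj(T,[*b,.02]))
print('base height tri',tri((T,176,211),(W,347*s if 0 else 347*s,264*s)),tri((T,221,269),(W,85*s,157*s)))
print('chips');ey=np.array([-ex[1],ex[0]])
for u,v in[(204,230),(185,262),(215,197),(230,186),(258,205),(245,195)]:
    p=atz(W,u*s,v*s,.024)[:2]-[x,y];print(p@ex,p@ey)
Q=np.array([atz(W,u*s,v*s,.038) for u,v in[(455,264),(479,264),(482,355),(460,356)]]);print('block',Q,Q.mean(0),'yaw',[np.arctan2(*(q[1::-1])) for q in(Q[3]-Q[0],Q[2]-Q[1])],np.linalg.norm(Q[3]-Q[0]),np.linalg.norm(Q[1]-Q[0]))
print('block tri',tri((T,149.5,185),(W,469*s,310*s)))
E
```

```text
[[0.3985 0.032  0.02  ]
 [0.3896 0.149  0.02  ]
 [0.5463 0.1619 0.02  ]
 [0.5537 0.0444 0.02  ]]
sides [np.float64(0.11730695207296107), np.float64(0.15723495940321103), np.float64(0.11770399175734188), np.float64(0.15567380296409547)]
base [0.472  0.0968 0.0768] [-0.0016 -0.0011 -0.002   0.0015  0.0009  0.0009  0.0027 -0.0013]
dowel [0.4142 0.0924] wrist800 [150.4753 135.6183] [169.1934 138.0248] top [195.6218 260.7219] [197.2907 260.3131]
dowel [0.5299 0.1013] wrist800 [255.2796 287.6189] [265.2356 279.2551] top [193.2827 216.8346] [194.9922 217.4559]
base height tri [0.5488 0.1581 0.0002] [0.3935 0.0281 0.0121]
chips
0.005546731840863619 -0.015749098309958076
0.01726300067765324 -0.042066108562381965
-0.00915457756394102 0.005035546813289809
-0.009896237626301986 0.01865248809381171
0.01076830492804178 0.028082395144543443
0.00045961402986574617 0.024153305150348265
block [[0.577  0.2336 0.038 ]
 [0.5843 0.2488 0.038 ]
 [0.6489 0.2239 0.038 ]
 [0.6425 0.2088 0.038 ]] [0.6131 0.2287 0.038 ] yaw [np.float64(-0.36208959580561023), np.float64(-0.3680529228221535)] 0.07004132226152361 0.016864997882726707
block tri [0.6181 0.2289 0.0202]
```

```bash
python3 -c "
from h import *
goto(.613,.2288,.10,1.206);goto(.613,.2288,.023,1.206)"
```

```text
pos [0.5674 0.193  0.2211] yaw 1.1212 tilt [-9.e-04  4.e-04 -1.e+00] shares [-0.0854  0.1734  0.4037] -0.1696 rad -0.085
pos [0.5674 0.193  0.2211] yaw 1.1212 tilt [-9.e-04  4.e-04 -1.e+00] shares [-0.0856  0.1734  0.6603] -0.1696 rad -0.085
```

Request:
apply_moves([
  [-0.086,0.173,0.2,-0.17,-1],
  [-0.086,0.173,0.4,-0.17,-1],
  [-0.086,0.173,0.4,-0.17,-1],
  [-0.086,0.173,0.4,-0.17,-1],
  [-0.086,0.173,0.55,-0.17,-1],
  [-0.086,0.173,0.6,-0.17,-1],
  [-0.086,0.173,0.66,-0.17,-1],
  [-0.086,0.173,0.66,-0.17,-1],
  [-0.086,0.173,0.66,-0.17,-1],
  [-0.086,0.173,0.66,-0.17,-1],
])

```text
time_s: 2.7
position: [0.6153, 0.2272, 0.025]
ee_rot: [0.182, 0.983, 0.001, 0.001]
force: [-0.6, 0.8, 0.7]
opening: 0.999
grip_force: 0.0
```

```bash
python3 -c "
from h import *
goto(.613,.2288,.023,1.206)"
```

```text
pos [0.6153 0.2272 0.025 ] yaw 1.2049 tilt [ 2.2e-03  8.0e-04 -1.0e+00] shares [0.0092 0.0022 0.0065] -0.0022 rad -0.001
```

Request:
apply_moves([
  [0.008,0.002,0.006,0,1],
  [0.008,0.002,0.006,0,1],
  [0.008,0.002,0.006,0,1],
  [0.008,0.002,0.006,0,1],
  [0.008,0.002,0.006,0,1],
  [0.008,0.002,0.006,0,1],
  [0.008,0.002,0.006,0,1],
  [0.008,0.002,0.006,0,1],
  [0.008,0.002,0.006,0,1],
  [0.008,0.002,0.006,0,1],
])

```text
time_s: 3.7
position: [0.6126, 0.2283, 0.0217]
ee_rot: [0.182, 0.983, 0.0, 0.0]
force: [0.2, 0.6, 5.2]
opening: 0.175
grip_force: 59.3
```

```bash
python3 -c "
from h import *
o=status.get_obs();print(o['opening'],o['grip_force'],o['force'])
goto(.613,.2288,.12,1.206)"
```

```text
0.17537474184349475 59.32053029537201 [0.22856685 0.61919072 5.18894022]
pos [0.6126 0.2283 0.0217] yaw 1.205 tilt [ 5.e-04  2.e-04 -1.e+00] shares [-0.0009  0.002  -0.3276] -0.0019 rad -0.001
```

Request:
apply_moves([
  [0,0,-0.16,0,1],
  [0,0,-0.34,0,1],
  [0,0,-0.34,0,1],
  [0,0,-0.34,0,1],
])

```text
time_s: 4.1
position: [0.613, 0.2285, 0.1249]
ee_rot: [0.182, 0.983, 0.001, 0.001]
force: [0.4, 0.1, -1.6]
opening: 0.176
grip_force: 58.7
```

```bash
python3 -c "
from h import *
o=status.get_obs();print(o['opening'],o['grip_force'],o['force'])
goto(.480,.027,.12,1.648)"
```

```text
0.1759329191444435 58.672816157341 [ 0.3700148   0.13807788 -1.57766067]
pos [0.613  0.2285 0.1249] yaw 1.2051 tilt [ 2.6e-03  9.0e-04 -1.0e+00] shares [ 0.1739 -0.7859  0.0146] -0.8858 rad -0.443
```

Request:
apply_moves([
  [0.174,-0.786,0.0,-0.886,1],
  [0.174,-0.786,0.0,-0.886,1],
  [0.174,-0.786,0.0,-0.886,1],
  [0.174,-0.786,0.0,-0.886,1],
  [0.174,-0.786,0.0,-0.886,1],
  [0.174,-0.786,0.0,-0.886,1],
  [0.174,-0.786,0.0,-0.886,1],
  [0.174,-0.786,0.0,-0.886,1],
])

```text
time_s: 4.9
position: [0.4794, 0.0272, 0.1227]
ee_rot: [-0.039, 0.999, 0.0, -0.0]
force: [-0.0, -0.2, -0.0]
opening: 0.175
grip_force: 58.8
```

```bash
python3 -c "
from h import *
goto(.480,.027,.06,1.648);goto(.480,.027,.0435,1.648)"
```

```text
pos [0.4794 0.0272 0.1227] yaw 1.648 tilt [-8.e-04  2.e-04 -1.e+00] shares [-0.0022 -0.0007  0.2091] -0.0001 rad -0.0
pos [0.4794 0.0272 0.1227] yaw 1.648 tilt [-8.e-04  2.e-04 -1.e+00] shares [-0.0022 -0.0007  0.2641] -0.0001 rad -0.0
```

Request:
apply_moves([
  [0,0,0.13,0,1],
  [0,0,0.21,0,1],
  [0,0,0.25,0,1],
  [0,0,0.262,0,1],
  [0,0,0.262,0,1],
  [0,0,0.262,0,1],
])

```text
time_s: 5.5
position: [0.48, 0.027, 0.0456]
ee_rot: [-0.039, 0.999, 0.0, 0.001]
force: [0.1, -0.4, 0.0]
opening: 0.173
grip_force: 58.8
```

```bash
python3 -c "
from h import *
o=status.get_obs();print(o['force'])
goto(.480,.027,.0435,1.648)"
```

```text
[ 0.12733138 -0.41387158  0.01688045]
pos [0.48   0.027  0.0456] yaw 1.6484 tilt [ 1.3e-03  1.0e-04 -1.0e+00] shares [ 0.0001 -0.      0.0071] 0.0008 rad 0.0
```

Request:
apply_moves([
  [0,0,0.006,0,1],
  [0,0.05,0.006,0,1],
  [0,0.1,0.006,0,1],
  [0,0.15,0.006,0,1],
  [0,0.2,0.006,0,1],
  [0,0.25,0.006,0,1],
  [0,0.3,0.006,0,1],
  [0,0.35,0.006,0,1],
  [0,0.4,0.006,0,1],
  [0,0.45,0.006,0,1],
  [0,0.5,0.006,0,1],
  [0,0.54,0.006,0,1],
])

```text
time_s: 6.7
position: [0.4667, 0.1895, 0.0432]
ee_rot: [-0.039, 0.999, 0.0, 0.0]
force: [-0.2, -0.2, -1.4]
opening: 0.174
grip_force: 58.8
```

```bash
python3 - <<'E'
from h import *
import pickle
o,im=save('top','pics/top1.png');print(o['position'],o['force'],o['opening'])
o,w=save('wrist','pics/w2.png');pickle.dump(o,open('o2.pkl','wb'))
t=cv2.imread('pics/top1.png')[170:290,110:270]
cv2.imwrite('pics/m2.png',np.vstack([cv2.resize(t,(400,300)),cv2.resize(w[:,:,::-1],(400,300))]))
E
```

```text
[0.46672098 0.18951723 0.04321959] [-0.1945312  -0.22616568 -1.36081102] 0.17382392244935455
```

View pics/m2.png

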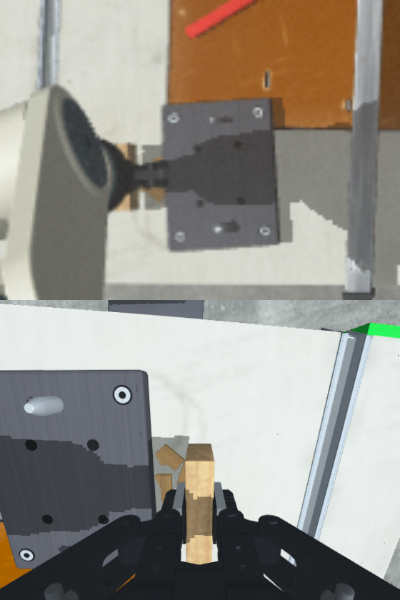

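The chips lie on the bench between base and block at (165,458) and (163,485) in the wrist half, and the base top looks clear. Next I'll set the block down near its first spot.

```bash
python3 -c "
from h import *
goto(.605,.222,.10,1.648)"
```

```text
pos [0.4668 0.1898 0.0432] yaw 1.6495 tilt [ 5.e-04  3.e-04 -1.e+00] shares [-0.4677  0.071  -0.1892] 0.0031 rad 0.002
```

Request:
apply_moves([
  [0,0,-0.1,0,1],
  [0,0.02,-0.19,0,1],
  [-0.2,0.07,-0.19,0,1],
  [-0.468,0.07,-0.19,0,1],
  [-0.468,0.07,-0.19,0,1],
  [-0.468,0.07,-0.1,0,1],
  [-0.468,0.07,0,0,1],
  [-0.468,0.07,0.04,0,1],
  [-0.468,0.07,0.058,0,1],
  [-0.468,0.07,0.065,0,1],
  [-0.468,0.07,0.068,0,1],
  [-0.468,0.07,0.068,0,1],
])

```text
time_s: 8.0
position: [0.6057, 0.2203, 0.0238]
ee_rot: [-0.039, 0.999, 0.0, 0.001]
force: [0.3, 0.0, 0.3]
opening: 0.176
grip_force: 58.8
```

```bash
python3 -c "
from h import *
o=status.get_obs();print(o['force'])
goto(.605,.222,.022,1.648)"
```

```text
[0.3140557  0.01527386 0.3057206 ]
pos [0.6057 0.2203 0.0238] yaw 1.6481 tilt [ 1.5e-03  6.0e-04 -1.0e+00] shares [0.0019 0.0058 0.006 ] 0.0002 rad 0.0
```

Request:
apply_moves([
  [0,0,0.004,0,1],
  [0,0,0.007,0,1],
  [0,0,0.007,0,1],
  [0,0,0.007,0,-1],
  [0,0,0.007,0,-1],
  [0,0,0.007,0,-1],
  [0,0,0.007,0,-1],
  [0,0,0.007,0,-1],
  [0,0,-0.1,0,-1],
  [0,0,-0.3,0,-1],
  [0,0,-0.6,0,-1],
  [0,0,-0.6,0,-1],
])

```text
time_s: 9.2
position: [0.6047, 0.2199, 0.2044]
ee_rot: [-0.039, 0.999, -0.0, -0.0]
force: [1.1, 0.3, -0.2]
opening: 0.999
grip_force: 0.0
```

```bash
python3 - <<'E'
from h import *
import pickle
o,w=save('wrist','pics/w3.png');pickle.dump(o,open('o3.pkl','wb'))
cv2.imwrite('pics/w3b.png',cv2.resize(w[:,:,::-1],(800,600),interpolation=cv2.INTER_CUBIC))
goto(.45,-.225,.22,1.4)
E
```

```text
pos [0.6087 0.2213 0.2137] yaw 1.648 tilt [ 0.0106  0.0038 -0.9999] shares [ 0.6419 -1.4425 -0.0323] 0.4961 rad 0.248
```

View pics/w3b.png

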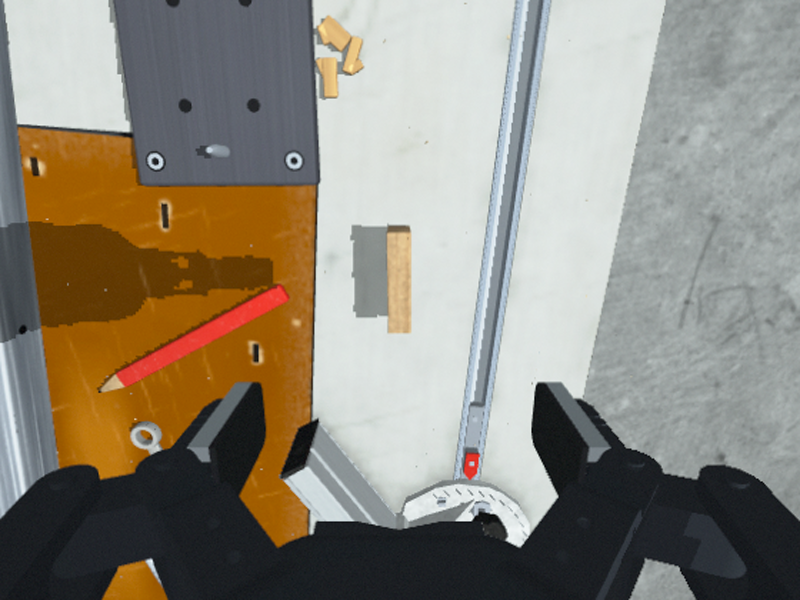

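The picture shows all three chips on the bench left of the base at (340,55), the block standing at (399,280), and the base clear. I'll stop over the base, then over the plate, for precise views.

```bash
python3 -c "
from h import *
goto(.478,.097,.2,1.648)"
```

```text
pos [0.6087 0.2213 0.2137] yaw 1.648 tilt [ 0.0106  0.0038 -0.9999] shares [ 0.4668 -0.3797  0.0395] 0.0001 rad 0.0
```

Request:
apply_moves([
  [0.467,-0.38,0.04,0,-1],
  [0.467,-0.38,0.04,0,-1],
  [0.467,-0.38,0.04,0,-1],
  [0.467,-0.38,0.04,0,-1],
  [0.467,-0.38,0.04,0,-1],
  [0.467,-0.38,0.04,0,-1],
  [0.467,-0.38,0.04,0,-1],
])

```text
time_s: 9.95
position: [0.4754, 0.0961, 0.191]
ee_rot: [-0.039, 0.999, 0.0, 0.001]
force: [-0.2, -0.2, 0.3]
opening: 1.0
grip_force: 0.0
```

```bash
python3 - <<'E'
from h import *
import pickle
o,w=save('wrist','pics/w4.png');pickle.dump(o,open('o4.pkl','wb'));print(o['dq'])
goto(.463,-.232,.2,1.4)
E
```

```text
[ 0.004038    0.00850748 -0.00572475 -0.00060014  0.00329904 -0.00180004]
pos [0.4754 0.0963 0.1909] yaw 1.6485 tilt [ 1.1e-03  4.0e-04 -1.0e+00] shares [ 0.126  -1.0877 -0.0309] 0.4969 rad 0.248
```

Request:
apply_moves([
  [0.12,-1,-0.03,0.5,-1],
  [0.12,-1,-0.03,0.5,-1],
  [0.12,-1,-0.03,0.5,-1],
  [0.12,-1,-0.03,0.5,-1],
  [0.12,-1,-0.03,0.5,-1],
  [0.12,-1,-0.03,0.5,-1],
  [0.12,-1,-0.03,0.5,-1],
  [0.12,-1,-0.03,0.5,-1],
  [0.12,-1,-0.03,0.5,-1],
])

```text
time_s: 10.9
position: [0.4618, -0.2054, 0.1993]
ee_rot: [0.086, 0.996, 0.0, -0.0]
force: [-0.0, 1.1, -0.3]
opening: 0.999
grip_force: 0.0
```

```bash
python3 - <<'E'
from h import *
import pickle
o,w=save('wrist','pics/w5.png');pickle.dump(o,open('o5.pkl','wb'));print(o['dq'],o['position'])
b=cv2.imread('pics/w4.png')
C4=cam('wrist',pickle.load(open('o4.pkl','rb')));C5=cam('wrist',o)
print(proj(C4,[.472,.097,.02]),proj(C5,[.463,-.237,.037]))
E
```

```text
[ 0.01909422 -0.00962     0.00939453 -0.00017314 -0.00122715 -0.00412245] [ 0.46176421 -0.20537971  0.1993229 ]
[278.60077423 192.74162102] [244.97466957 205.34989833]
```

```bash
python3 - <<'E'
from h import *
a=cv2.imread('pics/w4.png')[50:350,180:380];b=cv2.imread('pics/w5.png')[50:350,145:345]
cv2.imwrite('pics/m3.png',np.hstack([cv2.resize(i,(400,600),interpolation=cv2.INTER_CUBIC) for i in(a,b)]))
E
```

```text
(no output)
```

View pics/m3.png

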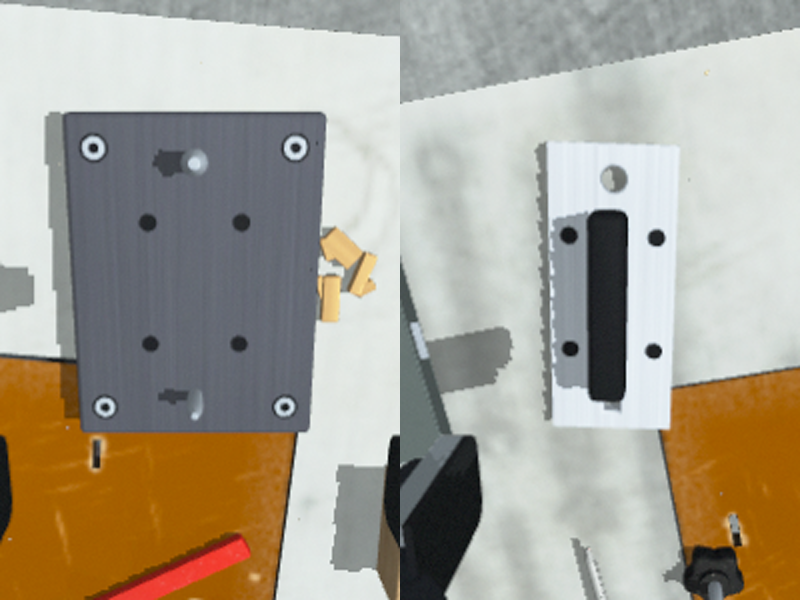

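Left tile: the base corners are (65,112), (326,112), (309,431) and (82,432), with the thick tip near (196,161) and the thin tip near (195,415). Right tile: the plate corners are (546,141), (680,146), (670,429) and (554,426), the hole is at (614,178), and the handle top runs from (608,210) to (608,401).

```bash
python3 - <<'E'
from h import *
import pickle
from scipy.optimize import least_squares
np.set_printoptions(precision=4,suppress=True)
C4,C5=[cam('wrist',pickle.load(open(f'o{i}.pkl','rb'))) for i in(4,5)];C1=cam('wrist',pickle.load(open('o1.pkl','rb')));T=cam('top')
n4=lambda u,v:(180+u/2,50+v/2); n5=lambda u,v:(145+(u-400)/2,50+v/2)
def fit(C,pts,m,z):
    def f(q):
        c,s=np.cos(q[2]),np.sin(q[2])
        return np.concatenate([proj(C,[q[0]+c*a-s*b,q[1]+s*a+c*b,z])-p for (a,b),p in zip(m,pts)])
    r=least_squares(f,[.47,.09 if z==.02 else -.237,0]);return r.x,r.fun
m=np.array([(-80,-60),(-80,60),(80,60),(80,-60)])/1000
q,e=fit(C4,[n4(*p) for p in[(65,112),(326,112),(309,431),(82,432)]],m,.02);print('base',q,e)
q1,e=fit(C1,[(u*.7,v*.7) for u,v in[(85,157),(220,63),(347,264),(218,337)]],m,.02);print('base1',q1)
for d in(-.058,.058):
    b=q[:2]+d*np.array([np.cos(q[2]),np.sin(q[2])])
    print('dowel',b,[(np.array(proj(C4,[*b,z]))-[180,50])*2 for z in(.045,.02)])
print('tips tri',tri((C4,*n4(196,161)),(C1,149*.7,135.5*.7)),tri((C4,*n4(195,415)),(C1,252*.7,289*.7)))
m=np.array([(-75,-32),(-75,32),(75,32),(75,-32)])/1000
p,e=fit(C5,[n5(*x) for x in[(546,141),(680,146),(670,429),(554,426)]],m,.01);print('plate',p,e)
H=[atz(C5,*n5(*x),.046) for x in[(588,210),(628,210),(625,401),(590,401)]];H=np.array(H);print(H.mean(0),np.linalg.norm(H[0]-H[3]),np.linalg.norm(H[0]-H[1]),np.arctan2(*((H[2]+H[3]-H[0]-H[1])[1::-1])))
print('handle tri',tri((C5,*n5(608,305)),(T,260+600/400*0+ (600-400)*.3,180+214*.3)))
print('hole',atz(C5,*n5(614,178),.01), p[:2]-.058*np.array([np.cos(p[2]),np.sin(p[2])]))
E
```

```text
base [0.4713 0.0961 0.077 ] [-1.4151 -0.693   1.282  -0.7035  0.8173  1.309  -0.6613  0.8469]
base1 [0.4729 0.0967 0.0764]
dowel [0.4135 0.0917] [array([195.2919, 163.1989]), array([195.423, 160.776])]
dowel [0.5291 0.1006] [array([195.5302, 415.2417]), array([195.6303, 394.6401])]
tips tri [0.4132 0.0915 0.0435] [0.5294 0.0998 0.0458]
plate [ 0.4623 -0.233  -0.2013] [ 0.5199  0.5634 -0.4095 -0.0256 -0.0181 -0.3546 -0.1066 -0.3719]
[ 0.4609 -0.232   0.046 ] 0.09141755891629046 0.01770076816315455 -0.201781439373037
handle tri [ 0.4602 -0.2344  0.0401]
hole [ 0.4047 -0.2208  0.01  ] [ 0.4055 -0.2214]
```

```bash
python3 -c "
from h import *
goto(.4617,-.2325,.028,1.369)"
```

```text
pos [ 0.4617 -0.205   0.1994] yaw 1.3995 tilt [-7.e-04  6.e-04 -1.e+00] shares [-0.016  -0.0907  0.5711] 0.061 rad 0.031
```

Request:
apply_moves([
  [-0.016,-0.09,0.1,0.06,-1],
  [-0.016,-0.09,0.25,0.06,-1],
  [-0.016,-0.09,0.4,0.06,-1],
  [-0.016,-0.09,0.47,0.06,-1],
  [-0.016,-0.09,0.52,0.06,-1],
  [-0.016,-0.09,0.55,0.06,-1],
  [-0.016,-0.09,0.565,0.06,-1],
  [-0.016,-0.09,0.565,0.06,-1],
  [-0.016,-0.09,0.565,0.06,-1],
])

```text
time_s: 11.85
position: [0.4621, -0.2337, 0.0309]
ee_rot: [0.101, 0.995, -0.0, 0.001]
force: [0.1, 0.1, 0.2]
opening: 1.001
grip_force: 0.0
```

```bash
python3 -c "
from h import *
goto(.4617,-.2325,.028,1.369)"
```

```text
pos [ 0.4621 -0.2337  0.0309] yaw 1.3685 tilt [ 1.1e-03 -5.0e-04 -1.0e+00] shares [0.0023 0.0036 0.0098] -0.001 rad -0.0
```

Request:
apply_moves([
  [0.002,0.003,0.008,0,-1],
  [0.002,0.003,0.008,0,1],
  [0.002,0.003,0.008,0,1],
  [0.002,0.003,0.008,0,1],
  [0.002,0.003,0.008,0,1],
  [0.002,0.003,0.008,0,1],
  [0.002,0.003,0.008,0,1],
  [0.002,0.003,0.008,0,1],
  [0.002,0.003,0.008,0,1],
  [0.002,0.003,0.008,0,1],
])

```text
time_s: 12.85
position: [0.4613, -0.233, 0.0281]
ee_rot: [0.101, 0.995, -0.0, 0.0]
force: [-1.9, -1.0, 4.2]
opening: 0.197
grip_force: 59.1
```

```bash
python3 -c "
from h import *
o=status.get_obs();print(o['force'],o['ft_torque'],o['opening']*85,o['grip_force'])
goto(.4617,-.2325,.028,1.369)"
```

```text
[-1.85924396 -1.04141141  4.16110505] [-0.23333811  0.26863731 -0.09959769] 16.757858843060887 59.13324415683746
pos [ 0.4613 -0.233   0.0281] yaw 1.368 tilt [ 4.e-04 -4.e-04 -1.e+00] shares [-0.0011  0.0019  0.0002] -0.002 rad -0.001
```

Request:
apply_moves([
  [0,0,-0.03,0,1],
  [0,0,-0.08,0,1],
  [0,0,-0.18,0,1],
  [0,0,-0.3,0,1],
  [0,0,-0.42,0,1],
  [0,0,-0.47,0,1],
  [0,0,-0.47,0,1],
])

```text
time_s: 13.55
position: [0.4622, -0.2332, 0.1713]
ee_rot: [0.101, 0.995, -0.001, 0.002]
force: [-0.2, -0.6, -2.9]
opening: 0.2
grip_force: 59.1
```

```bash
python3 -c "
from h import *
o=status.get_obs();print(o['force'],o['ft_torque'],o['opening']*85,o['grip_force'])
goto(.4713,.0957,.17,1.646)"
```

```text
[-0.19217197 -0.55658564 -2.89436386] [ 0.00642012 -0.00694663  0.02000896] 17.0013718706637 59.058895111083984
pos [ 0.4622 -0.2332  0.1713] yaw 1.368 tilt [ 0.0038 -0.0018 -1.    ] shares [0.1912 1.08   0.0023] -0.5559 rad -0.278
```

Request:
apply_moves([
  [0.02,0.1,0,-0.06,1],
  [0.04,0.2,0,-0.12,1],
  [0.06,0.32,0,-0.18,1],
  [0.08,0.44,0,-0.24,1],
  [0.1,0.56,0,-0.3,1],
  [0.12,0.68,0,-0.36,1],
  [0.14,0.78,0,-0.42,1],
  [0.16,0.86,0,-0.48,1],
  [0.17,0.93,0,-0.53,1],
  [0.18,0.97,0,-0.556,1],
  [0.19,1,0,-0.556,1],
  [0.19,1,0,-0.556,1],
])

```text
time_s: 14.75
position: [0.4651, 0.073, 0.1682]
ee_rot: [-0.038, 0.999, -0.0, -0.001]
force: [-0.1, 0.1, -3.5]
opening: 0.199
grip_force: 59.4
```

```bash
python3 -c "
from h import *
o=status.get_obs();print(o['force'])
goto(.4713,.0957,.12,1.646);goto(.4713,.0957,.083,1.646)"
```

```text
[-0.05595612  0.1297482  -3.47024477]
pos [0.4651 0.073  0.1682] yaw 1.6463 tilt [-1.2e-03 -1.0e-04 -1.0e+00] shares [-0.0264  0.0738  0.1607] 0.0007 rad 0.0
pos [0.4651 0.073  0.1682] yaw 1.6463 tilt [-1.2e-03 -1.0e-04 -1.0e+00] shares [-0.0266  0.0738  0.284 ] 0.0007 rad 0.0
```

Request:
apply_moves([
  [-0.01,0.03,0,0,1],
  [-0.02,0.06,0.03,0,1],
  [-0.026,0.074,0.08,0,1],
  [-0.026,0.074,0.13,0,1],
  [-0.026,0.074,0.16,0,1],
  [-0.026,0.074,0.16,0,1],
  [-0.026,0.074,0.16,0,1],
])

```text
time_s: 15.45
position: [0.4719, 0.0953, 0.1207]
ee_rot: [-0.037, 0.999, -0.0, -0.0]
force: [0.0, 0.7, -3.2]
opening: 0.201
grip_force: 59.3
```

```bash
python3 - <<'E'
from h import *
import pickle
o,w=save('wrist','pics/w6.png');pickle.dump(o,open('o6.pkl','wb'))
o2,s=save('side','pics/s6.png')
C=cam('wrist',o);S=cam('side')
print([proj(C,[x,y,.1]) for x,y in((.4135,.0915),(.529,.1))],[proj(S,[x,y,.1]) for x,y in((.4135,.0915),(.529,.1))])
goto(.4713,.0957,.12,1.646)
a=w[50:350,180:380,::-1];b=s[110:230,180:260,::-1]
cv2.imwrite('pics/m6.png',np.hstack([cv2.resize(np.ascontiguousarray(i),(400,600),interpolation=cv2.INTER_CUBIC) for i in(a,b)]))
E
```

```text
[array([277.24818906, 150.51700796]), array([277.30372478, 353.88317863])] [array([201.36228889, 154.89926512]), array([243.94726205, 145.25226766])]
pos [0.4723 0.0953 0.1213] yaw 1.6457 tilt [ 1.e-03  2.e-04 -1.e+00] shares [0.0034 0.0015 0.0044] -0.0006 rad -0.0
```

View pics/m6.png

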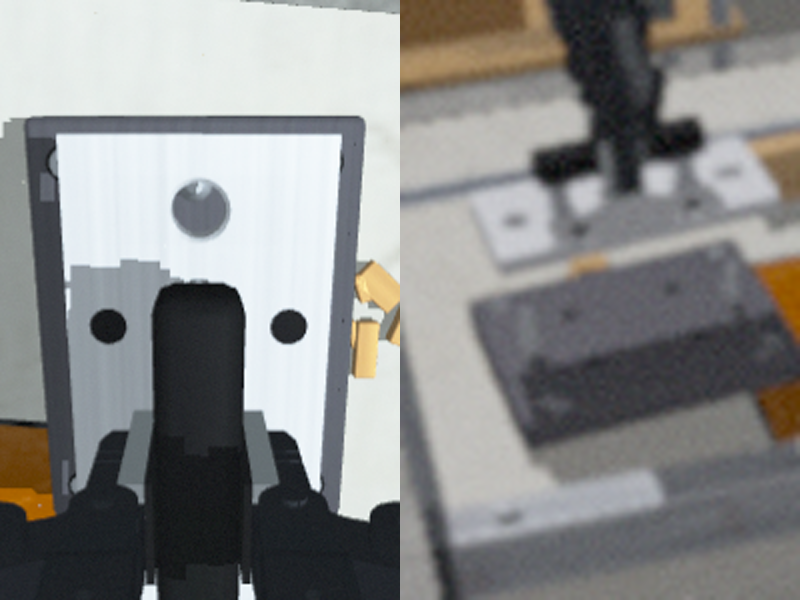

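The wrist tile shows the hole rim centred at (201,209) with the thick dowel tip inside it at about (199,188). The plate's near corners are at (57,134) and (342,134). The plate is level and over the base.

```bash
python3 - <<'E'
from h import *
import pickle
np.set_printoptions(precision=4,suppress=True)
o=pickle.load(open('o6.pkl','rb'));C=cam('wrist',o);S=cam('side');n=lambda u,v:(180+u/2,50+v/2);z=o['position'][2]-.0181
print('z',z,'hole',atz(C,*n(201,209),z),'tip',atz(C,*n(199,186),.045))
A,B=[atz(C,*n(*p),z) for p in((57,134),(342,134))];print('near edge',A,B,(A+B)/2,np.linalg.norm(A-B),'yaw',np.arctan2(*(B-A)[1::-1])-np.pi/2)
for q in((515,219),(730,171)): print('side',atz(S,180+(q[0]-400)*.2,110+q[1]*.2,z))
print('expected hole',o['position'][:2]+R.from_quat(o['ee_rot']).as_matrix()[:2,0]*.058)
print('hole tri',tri((C,*n(201,209)),(S,180+115*.2,110+219*.2)))
goto(.4713,.0957,.083,1.646)
E
```

```text
z 0.10263144334856354 hole [0.415  0.0931 0.1026] tip [0.4141 0.0928 0.045 ]
near edge [0.4006 0.0594 0.1026] [0.3958 0.1236 0.1026] [0.3982 0.0915 0.1026] 0.06440406059088188 yaw 0.07449575838443168
side [0.418  0.0911 0.1026]
side [0.5345 0.0992 0.1026]
expected hole [0.4141 0.0909]
hole tri [0.4167 0.0931 0.1012]
pos [0.4723 0.0953 0.1213] yaw 1.6457 tilt [ 0.001   0.0002 -1.    ] shares [0.0035 0.0015 0.1277] -0.0006 rad -0.0
```

Request:
apply_moves([
  [0.003,0,0.03,0,1],
  [0.003,0,0.06,0,1],
  [0.003,0,0.085,0,1],
  [0.003,0,0.105,0,1],
  [0.003,0,0.118,0,1],
  [0.003,0,0.125,0,1],
  [0.003,0,0.125,0,1],
  [0.003,0,0.125,0,1],
  [0.003,0,0.125,0,1],
  [0.003,0,0.125,0,1],
])

```text
time_s: 16.55
position: [0.4711, 0.0953, 0.0835]
ee_rot: [-0.038, 0.999, 0.0, 0.0]
force: [0.5, -0.4, -3.2]
opening: 0.201
grip_force: 59.4
```

```bash
python3 - <<'E'
from h import *
import pickle
o,w=save('wrist','pics/w7.png');pickle.dump(o,open('o7.pkl','wb'));print(o['force'],o['opening'],o['grip_force'])
o2,s=save('side','pics/s7.png')
goto(.4713,.0957,.083,1.646)
a=w[50:350,180:380,::-1];b=s[110:230,180:260,::-1]
cv2.imwrite('pics/m7.png',np.hstack([cv2.resize(np.ascontiguousarray(i),(400,600),interpolation=cv2.INTER_CUBIC) for i in(a,b)]))
E
```

```text
[ 0.54328836 -0.38510082 -3.18643658] 0.20116375731818292 59.4308602809906
pos [0.471  0.0953 0.0835] yaw 1.646 tilt [ 3.e-04  1.e-04 -1.e+00] shares [-0.0011  0.0014  0.0015] -0.0001 rad -0.0
```

View pics/m7.png

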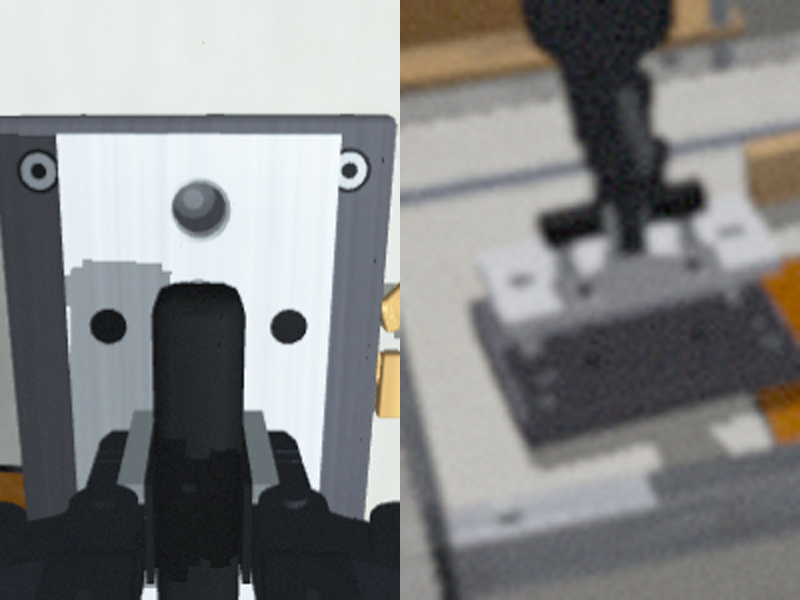

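The dowel tip shows in the hole at about (193,198), with the hole rim centred at (201,209). Now I'll check the offset numerically.

```bash
python3 - <<'E'
from h import *
import pickle
np.set_printoptions(precision=4,suppress=True)
o=pickle.load(open('o7.pkl','rb'));C=cam('wrist',o);n=lambda u,v:(180+u/2,50+v/2);z=o['position'][2]-.0181
h=atz(C,*n(201,209),z);print('hole',h,'tip',atz(C,*n(193,198),.045))
print('hole-axis at .045 in tile',(proj(C,[*h[:2],.045])-[180,50])*2,'tip from fit',(proj(C,[.4133,.0916,.045])-[180,50])*2)
s=[atz(C,*n(*p),.02) for p in((38,171),(350,171))];print('screws mid',(s[0]+s[1])/2)
C4=cam('wrist',pickle.load(open('o4.pkl','rb')));s=[atz(C4,180+u/2,50+v/2,.02) for u,v in((93,148),(295,148))];print('before',(s[0]+s[1])/2)
big=cv2.resize(cv2.imread('pics/w7.png')[140:170,260:300],None,fx=1,fy=1);g=cv2.cvtColor(big,6);print(g[4:26:1,6:30])
E
```

```text
hole [0.4141 0.0931 0.0654] tip [0.4137 0.0911 0.045 ]
hole-axis at .045 in tile [200.5337 200.2913] tip from fit [194.9123 196.6729]
screws mid [0.4081 0.0909 0.02  ]
before [0.4081 0.0908 0.02  ]
[[241 235 229 209 154 120 117 119 123 127 129 124 122 117 116 111 111 109
  112 107  94  96 133 152]
 [238 232 221 160 120 116 118 125 134 137 138 135 136 127 116 114 112 111
  109 107 100  75  81 116]
 [234 224 175 121 112 114 125 136 141 140 139 139 140 136 125 114 113 111
  111 106 105  79  69  77]
 [236 191 123 108 111 116 133 137 139 137 137 138 138 136 135 119 112 111
  109 105 103  88  71  67]
 [229 148 109 108 112 116 133 137 136 137 139 140 136 137 137 126 112 110
  107 102 101  87  71  66]
 [199 122 106 108 110 120 135 134 134 134 136 135 134 136 138 132 112 109
  107 102 100  84  70  69]
 [158 106 103 105 108 115 130 133 133 136 136 134 135 133 138 127 110 109
  104 100  99  77  69  67]
 [137 100 101 102 104 105 125 133 133 135 134 135 137 136 139 115 105 103
  101 101  93  74  67  68]
 [123  95  99 102 102 102 114 129 134 134 131 135 136 137 127 109 104 101
   99  98  84  68  6
[... 620 characters left out ...]
61  99  68  67  70  69  69  71  75  75  75  73  69  69  67  65  66
   65  67  66  67  68  66]
 [228 183 150  86  68  71  70  67  66  68  64  64  66  65  66  66  68  68
   65  67  67  68  66  77]
 [238 207 174 114  73  68  67  68  68  66  64  64  67  66  68  67  66  66
   66  66  67  67  73 101]
 [242 234 183 151 109  76  70  68  68  66  68  65  68  65  68  67  67  67
   66  64  68  79  98 113]
 [241 240 208 169 145 119  82  69  69  67  68  66  65  66  67  70  68  67
   64  66  82 103 113 124]
 [241 240 233 200 167 150 130  98  77  67  66  66  64  67  67  68  68  66
   78  98 106 114 116 147]
 [241 240 239 229 197 165 154 135 122  95  79  73  71  74  74  84  84  98
  107 116 118 135 157 173]]
```

The hole sits about 1.8 mm to +y of the tip, so I'll trim that and recheck it numerically.

Request:
apply_moves([
  [0,-0.006,0,0,1],
  [0,-0.006,0,0,1],
  [0,-0.006,0,0,1],
  [0,-0.006,0,0,1],
  [0,-0.006,0,0,1],
])

```text
time_s: 17.15
position: [0.471, 0.0934, 0.0833]
ee_rot: [-0.038, 0.999, 0.0, -0.0]
force: [0.2, 0.2, -3.4]
opening: 0.2
grip_force: 59.4
```

```bash
python3 - <<'E'
from h import *
np.set_printoptions(precision=4,suppress=True)
o,w=save('wrist','pics/w8.png');C=cam('wrist',o)
g=cv2.cvtColor(w,7)[130:176,255:306]; z=o['position'][2]-.0181
m=(g<190).astype(np.uint8);n,l,st,ce=cv2.connectedComponentsWithStats(m);k=l[24,25];print(st[k],ce[k])
h=atz(C,255+st[k][0]+(st[k][2]-1)/2,130+st[k][1]+(st[k][3]-1)/2,z)
d=((g>122)&(g<150)&(np.hypot(*(np.indices(g.shape)-ce[k][::-1,None,None]))<9.5)).astype(np.uint8);n,l,st,ce=cv2.connectedComponentsWithStats(d);j=1+np.argmax(st[1:,4]);print(st[j],ce[j])
t=atz(C,255+ce[j][0],130+ce[j][1],.045);print('hole',h,'tip',t,'diff mm',(h-t)[:2]*1000,'underside',z-.01,o['force'])
goto(.4713,.0957,.083,1.646)
E
```

```text
[ 11  10  29  30 679] [25.0412 24.2415]
[20 15 10 10 80] [24.7625 19.325 ]
hole [0.4141 0.0911 0.0652] tip [0.4136 0.091  0.045 ] diff mm [0.4586 0.0698] underside 0.055180622236929884 [ 0.1504  0.2175 -3.4087]
pos [0.471  0.0934 0.0833] yaw 1.646 tilt [-0. -0. -1.] shares [-0.0015  0.0074  0.0009] 0.0 rad 0.0
```

```bash
python3 -c "
from h import *
print(order.sign_off())"
```

```text
the job is handed in; nothing more can be done
None
```

The job is handed in. The chips are off the base and the block stands on the bench clear of it. The plate is held level about 1 cm above the dowel tips: the hole is within about 0.5 mm of the thick dowel, and the slot was aligned from the plate's angle, not seen directly at the end.

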